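Third hand: press a cage cube against a sprung stop

TASK

Pick up the black cage cube and stand it upright on the narrow raised rail of the jig, square to the rail, centred across it and clear of the sprung stop, with the round lens opening facing away from the stop; let go so that it rests there by itself. Then, as a third hand for the person who will screw it down, slide it along the rail flat against the stop and press steadily with about 7 newtons (the stop pushed in about half of its travel, never to its end) for two seconds, and finish your program while still holding it pressed there. Leave the other things on the table where they are.

Things in the scene. Friction and masses are not known exactly. Their poses are not given: they have to be found in the camera images.
- cube_center (a point): centre of the part, a solid black cage cube (lens mount) 28 x 28 mm and 29 mm high with a small dark screw on its top (32 mm over all), 0.1 to 0.16 kg, standing upright and loose on the table. The point is 14.5 mm above its underside. z up; its upright face towards its own -x has the bright round lens opening; the faces along its own +y and -y, 28 mm apart, are the ones to pinch
- cube_front (a point): middle of the cube's face with the lens opening, 14 mm from the centre along the cube's -x
- jig: the jig, immovable. Origin on the table top under the rail, x along the rail to the stop, z up. Base plate x -80..110, y -35..35 mm, screw heads to 15 mm high. Aluminium rail 18 mm wide (narrower than the cube), flat top 40 mm above the table, x -70..50 mm. Black bracket at the far end, 30 mm wide, 70 mm high, x 84..102 mm, with a bright sleeve (17 mm diameter, from x 60 mm) that carries the stop
- rail_top (a point): point on the middle line of the rail's top, at jig x = -30 mm; axes as the jig's. A cube standing centred here has its underside at this height and 46 mm between its face and the stop
- pad_face (a point): middle of the pad's pressing face, which looks to the jig's -x; axes as the jig's; it moves with the pad. With the stop at rest it lies at jig x = 30 mm, 54.5 mm above the table (14.5 mm above the rail's top). The steel pad is 20 mm wide, 25 mm high and 6 mm thick
- stop_pad (a joint): how far the stop's pad is pushed in, in m, along the jig's +x: 0 at rest, 0.020 at its hard end. Its spring pushes back with 0.7 N per mm (7 N at 10 mm, 14 N at the end), next to no friction. From outside: the gap between the pad's back and the sleeve is 24 mm at rest, 14 mm at 7 N, 4 mm at the end
- spacer_stack: bystander: bright stack of three spacers, 16 mm diameter, 29 mm high; origin under its centre
- post_short: bystander: bright upright steel post, 19 mm diameter, 36 mm high; origin under its centre
- lens_box: bystander: flat card box 40 x 62 x 14 mm; origin under its centre
- tape_roll: bystander: roll of black tape lying flat, 64 mm diameter, 19 mm high; origin under its centre
- screwdriver: bystander: screwdriver lying down, 160 mm long along its y, handle towards +y, 21 mm high; origin under its middle
- adapter_ring: bystander: black upright lens tube, 30 mm diameter, 37 mm high; origin under its centre
- mirror_mount: bystander: black square mirror mount standing on edge, 36 x 46 x 52 mm; origin under its centre
Not all that is in view belongs to the job. There is more than one size of the jig; the job needs the larger.

How it is judged:
By the outcome, as a careful person would: the job done as asked, in the order asked, and still so for the second after the job is handed in, while the arm keeps its last pose, push and grip.
It also fails if it takes over 58 s, if anything falls off the work surface, if the arm or the gripper's body presses on something with over 40 N, if the wrist force passes 120 N, or if a joint passes its speed limit or range.

ROBOT

A 6-joint arm with a two-finger parallel gripper is mounted at the origin on a cart in front of the work surface, level with it; the furniture and walls round the work are solid. World frame = base frame: x ahead of the robot, y to its left, z up, the work surface at z = 0. Lengths are in mm, angles in degrees, forces in N, time in s.
With the tool pointing down it reaches from about 400 to 825 mm from the base axis. Payload 7 kg.
Tool frame: the origin (TCP) lies on the front face of the gripper's body, between the roots of the fingers; the fingertips stand finger_overhang ahead of it and the grasp point (between the pads) lies 54 mm ahead of it (finger_overhang is the distance from the TCP to the fingertips, in mm); z points along the fingers, y is the line along which they close (so a half turn about z gives the same grasp; the last joint's range is limited). The gripper opens to 85 mm and grips with 20 to 120 N. Pads are 22 mm wide; open, the fingers measure 114 mm over their backs; the gripper's body (76 mm by 85 mm) begins 54 mm behind the grasp point. The pads swing forward as they close: fully open they stand 13 mm farther back than shut.
Start: joints at [-52.076, 20.546, 0.682, 0, -70.136, -16.507], TCP at [246.453, -628.376, 303.902] pointing down, gripper open.
Joint ranges: [-176.03, 176.03], [-82.01, 121.73], [-58.28, 71.71], [-173.87, 95.51], [-174.79, -0.11], [-173.66, 173.66]. Speed limits (degrees/s): [136.94, 136.94, 172.46, 180, 180, 180].

INTERFACE

Orientations are given as [roll, pitch, yaw] about the fixed x, y, z axes, in that order (R = Rz(yaw) Ry(pitch) Rx(roll)).
In Python, from cell import state, camera, finish_job, finger_overhang gives the robot as it stands.
- The arm moves only by the tool servo_tool, never from a script. Its argument "steps" is a list of rows, each a list of 3 entries, a list of its own where there are three numbers: the shift along the tool's x, y, z in m, then the turn, a rotation vector about the tool's x, y, z in degrees, then the opening, from 0 (shut) to 1 (fully open). A call has 1 to 12 rows; each row shifts and turns the commanded pose from where the row before left it, along the tool's axes as they then stand; what a row does not reach is not made up. A row lasts 1/10 s, in which the tool goes at most 50 mm and 8.59 degrees, less where a joint would pass 70% of its speed; a pose out of reach is approached as far as the arm can. A call is refused whole if a number of a shift passes 0.05 or a number of a turn 8.59, either way. A call with a gripper value outside its range is refused whole. The fingers move at their own pace and stop on an object; "newtons" is the grip in N (left out, the last holds). Time passes only in rows, so rows that do not move let the fingers close. It gives the time, the measured TCP pose, the force, the opening and the grip force at its end, in the units of the state.
- state(): the state, without advancing time (a new reading comes with each control period).
- camera(name): name is "scene" or "top" or "wrist"; returns a dict with "image" (420x560x3 uint8, red, green, blue), "z_map" (420x560 float32, mm along the optical axis (not along the pixel's ray), 0 where there is no reading), "mtx" (3x3 intrinsics, pixels), "dist" ([k1, k2, p1, p2, k3] as OpenCV has them; the pictures are not rectified), "origin" and "rotation" of the camera in the world; the wrist camera has in their place "tool_from_camera" (4x4, takes a point from camera to tool coordinates, whose origin is the TCP and whose axes are the flange's). Camera axes: x right, y up, looking along -z (the intrinsics and any distortion apply to the point x, -y, -z); pixel columns grow to the right and rows downward; lengths in mm; the calibration is good to about 2 mm. A picture is of the moment at which its call begins: read the wrist's pose just before it.
- finish_job(): hands the job in; it is judged then, once.
The state is a dict: "clock": time; "qpos": joint angles; "joint_vel": joint speeds; "tau": joint torques, N m; "tcp_pos": TCP position; "orientation": TCP orientation; "wrist_force": force on the tool from outside, world axes, zero at the start; "moment": the same for the moment, N m; "gripper_width": opening from 0.0 (shut) to 1.0 (fully open); "finger_force": force on a finger pad.
Only numpy, scipy, OpenCV 4.12 (cv2) and the standard library are available. Lean on these libraries where they do the work, as an engineer would, in place of code of your own. Each camera call takes 0.05 s, during which the arm holds its last target. There are 200 camera calls.

## Working session

There is one attempt and no reset: what is moved stays moved. The work goes in short steps, Python scripts to look and compute and a tool call to move; the robot and the scene stay as the last step left them, time stands still between calls to the robot, and variables do not carry over. Pictures are saved under pics/ and viewed, at most 10 in all, crops included, and the job is handed in when it is done.

Besides the shell and the picture viewer there is one more tool, called after "Emit:" by a JSON object that holds its "name" and its "arguments". servo_tool: Moves the arm, as the interface text tells. Its arguments: {"type":"object","properties":{"steps":{"type":"array","items":{"type":"array"}},"newtons":{"type":"number"}},"required":["steps"]}

```bash
mkdir -p pics; ls
cat > h.py <<'E'
import numpy as np, cv2, pickle
from cell import state, camera, finish_job, finger_overhang
def snap(name,fn=None):
    s=state(); c=camera(name); c['state']=s
    if 'origin' not in c:
        from scipy.spatial.transform import Rotation as R
        T=np.eye(4);T[:3,:3]=R.from_euler('xyz',s['orientation'],degrees=True).as_matrix();T[:3,3]=s['tcp_pos']
        M=T@np.array(c['tool_from_camera']); c['origin']=M[:3,3]; c['rotation']=M[:3,:3]
    pickle.dump(c,open(f'pics/{fn or name}.pkl','wb'))
    cv2.imwrite(f'pics/{fn or name}.png',c['image'][:,:,::-1]); return c
def load(fn): return pickle.load(open(f'pics/{fn}.pkl','rb'))
def rays(c,uv):
    p=cv2.undistortPoints(np.array(uv,float).reshape(-1,1,2),np.array(c['mtx'],float),np.array(c['dist'],float)).reshape(-1,2)
    d=np.c_[p[:,0],-p[:,1],-np.ones(len(p))]
    return d@np.array(c['rotation']).T
def onplane(c,uv,z):
    d=rays(c,uv);o=np.array(c['origin']);return o+d*((z-o[2])/d[:,2])[:,None]
def proj(c,P):
    q=(np.atleast_2d(P)-np.array(c['origin']))@np.array(c['rotation']); q=q*[1,-1,-1]
    return cv2.projectPoints(q.reshape(-1,1,3),np.zeros(3),np.zeros(3),np.array(c['mtx'],float),np.array(c['dist'],float))[0].reshape(-1,2)
def depthpts(c):
    z=c['z_map'];v,u=np.nonzero(z>0);d=rays(c,np.c_[u,v]);return np.c_[u,v],np.array(c['origin'])+d*z[v,u][:,None]
E
python3 - <<'E'
from h import *
import json
print(state(),finger_overhang)
for n in('scene','top','wrist'):
    c=snap(n);print(n,np.round(c['origin'],1),np.round(c['rotation'],3).tolist(),np.round(c['mtx'],1).tolist(),c['dist'])
    if n=='wrist':print(c['tool_from_camera'])
a=cv2.imread('pics/scene.png');b=cv2.imread('pics/top.png')
E
```

```text
pics
{'clock': 0.0, 'qpos': array([-5.20740846e+01,  2.05924299e+01,  6.32578271e-01, -2.35337457e-02,
       -7.01337531e+01, -1.65064742e+01]), 'joint_vel': array([-0.02062714, -0.15379431, -0.00657749,  0.03186134,  0.03952677,
       -0.02494649]), 'tau': array([-1.20128432e-03, -5.83322525e+01,  2.93408310e+01,  6.93669587e+00,
       -6.19037120e-03,  5.17672348e-06]), 'tcp_pos': array([ 246.36623655, -628.03875968,  302.93251692]), 'orientation': array([ 1.79903967e+02, -5.38725798e-03, -1.58588570e+02]), 'wrist_force': array([ 0.58765091,  0.51908839, -0.72736955]), 'moment': array([ 0.03266471, -0.00737575, -0.00242997]), 'finger_force': 0.0, 'gripper_width': 1.0041183973074184} 72.6
scene [-187.9 -405.   607.1] [56.048, 1.252, -64.332] [[393.8, 0.0, 284.6], [0.0, 393.8, 212.0], [0.0, 0.0, 1.0]] [-0.0740289  0.         0.         0.         0.       ]
top [ 370.7  -27.9 1180.1] [7.426, 0.324, -90.239] [[436.0, 0.0, 284.6], [0.0, 436.0, 203.4], [0.0, 0.0, 1.0]] [-0.03902386  0.          0.          0.          0.        ]
wrist [ 181.8 -652.6  372.8] [[-0.366, -0.894, -0.258], [0.931, -0.351, -0.104], [0.002, -0.278, 0.961]] [[331.2, 0.0, 281.5], [0.0, 331.2, 205.8], [0.0, 0.0, 1.0]] [-0.0713579  0.         0.         0.         0.       ]
[[ 9.40428913e-04  9.60491196e-01  2.78308783e-01  6.90630269e+01]
 [ 9.99999315e-01 -7.09157377e-04 -9.31658885e-04  8.18389291e-01]
 [-6.97485430e-04  2.78309469e-01 -9.60491204e-01 -6.97122874e+01]
 [ 0.00000000e+00  0.00000000e+00  0.00000000e+00  1.00000000e+00]]
```

```bash
python3 - <<'E'
s=open('h.py').read()
s=s.replace("    pickle.dump","    else:\n        from scipy.spatial.transform import Rotation as R\n        c['rotation']=R.from_euler('xyz',c['rotation'],degrees=True).as_matrix()\n    pickle.dump",1)
open('h.py','w').write(s)
E
python3 - <<'E'
from h import *
from scipy.spatial.transform import Rotation as R
for n in('scene','top'):
    c=load(n);c['rotation']=R.from_euler('xyz',c['rotation'],degrees=True).as_matrix();pickle.dump(c,open(f'pics/{n}.pkl','wb'))
    uv,P=depthpts(c);print(n,len(P),np.percentile(P[:,2],[1,10,50,90,99]))
E
```

```text
scene 234244 [-904.54729173 -897.02369678    3.45230684  404.88011255  557.9304186 ]
top 234275 [-9.10463496e+02 -9.02049616e+02 -2.28178082e-01  5.16562381e+02
  8.18444870e+02]
```

View pics/top.png

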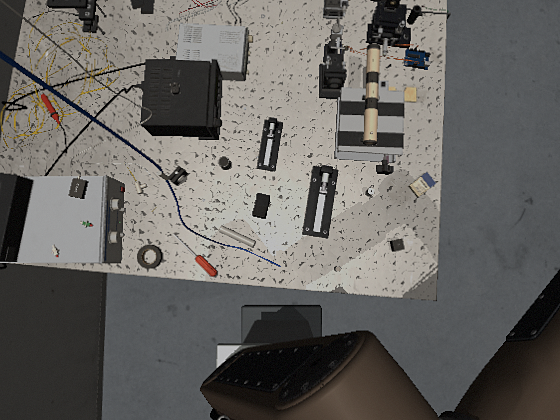

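View pics/scene.png

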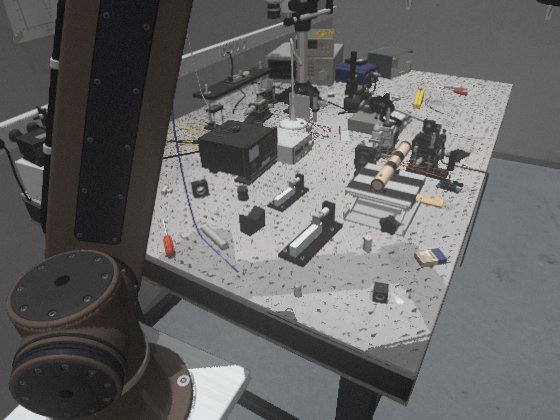

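Run:
```python
from h import *
a=cv2.imread('pics/scene.png');b=cv2.imread('pics/top.png')
def cr(im,u,v,r=22,s=199):return cv2.resize(im[v-r:v+r,u-r:u+r],(s,s),interpolation=cv2.INTER_CUBIC)
sc=[(381,292),(200,187),(389,224),(251,220)];tp=[(397,244),(178,175),(385,165),(261,205)]
cv2.imwrite('pics/c1.png',np.vstack([np.hstack([cr(a,*p) for p in sc]),np.hstack([cr(b,*p) for p in tp])]))
c=load('top');z=c['z_map']
uv,P=depthpts(c)
for p in tp+[(224,162)]:
    m=(abs(uv-p).max(1)<13);Q=P[m];h=Q[Q[:,2]>12]
    print(p,np.percentile(h[:,2],[50,90,98]).round(1),h.mean(0).round(1),np.ptp(h,axis=0).round(1))
```

```text
(397, 244) [28.3 31.9 34.2] [ 409.5 -318.8   28.1] [31.4 32.8 23.6]
(178, 175) [ 45.4 467.5 494.3] [585.7 253.9  95.5] [135.  130.3 490. ]
(385, 165) [55.4 88.9 92.8] [ 620.4 -289.2   54.3] [58.1 71.5 82.8]
(261, 205) [43.9 52.9 57.5] [514.8  40.4  43.7] [63.5 46.8 43.7]
(224, 162) [37.  40.4 41.8] [632.3 140.4  35.1] [26.9 29.8 31.9]
```

View pics/c1.png

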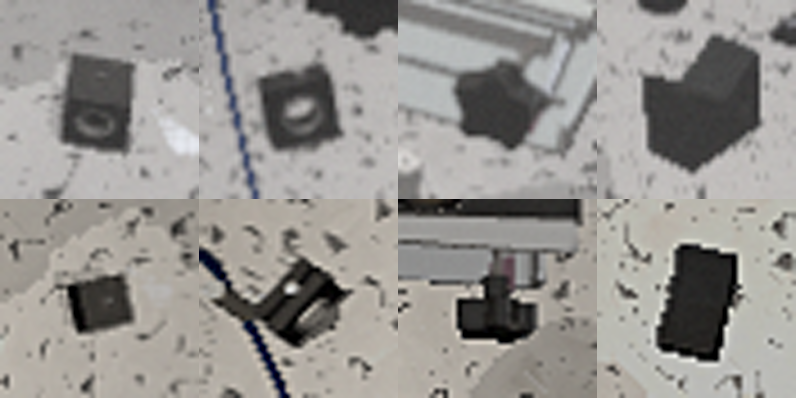

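Run:
```python
from h import *
c=load('top');im=c['image'].astype(int);g=im.max(2)
def blob(cen,thr,r):
    m=np.zeros(g.shape,np.uint8);u,v=cen;m[v-r:v+r,u-r:u+r]=(g[v-r:v+r,u-r:u+r]<thr)
    cs=max(cv2.findContours(m,0,2)[0],key=cv2.contourArea);return cs
for nm,cen,r,zz in(('cube',(397,244),14,29),('jigbase',(320,200),45,5)):
    cs=blob(cen,90,r);P=onplane(c,cs[:,0,:],zz)[:,:2].astype(np.float32)
    print(nm,cv2.contourArea(cs),cv2.minAreaRect(P))
uv,P=depthpts(c)
m=(abs(uv-(320,200)).max(1)<45);Q=P[m];
print('rail',[ (cv2.minAreaRect(q[:,:2].astype(np.float32)),len(q)) for q in [Q[(Q[:,2]>33)&(Q[:,2]<45)]]])
b=Q[Q[:,2]>62];print('bracket',b.mean(0),len(b))
for nm,p in(('stack',(297,291)),('post',(367,243))):
    print(nm,onplane(load('scene'),[p],15))
```

```text
cube 118.5 ((409.7422180175781, -316.2485046386719), (28.687240600585938, 34.0590705871582), 10.788113594055176)
jigbase 1747.0 ((533.2669677734375, -122.02047729492188), (78.81686401367188, 201.5098876953125), 81.07681274414062)
rail [(((526.6702880859375, -119.85054779052734), (28.23036766052246, 166.85079956054688), 82.53728485107422), 280)]
bracket [ 591.70289643 -128.16159189   68.3444533 ] 135
stack [[ 344.96434527 -163.18209771   15.        ]]
post [[ 559.28052177 -251.21594103   15.        ]]
```

Candidates for the cube: (top/scene pixel) A (397,244)/(381,292), B (178,175)/(200,187), C star knob (385,165)/(389,224), D mirror mount (261,205)/(251,220), E tube (224,162). A alone is 29 mm high, square, with a top screw and a round opening (facing the robot), so A it is; the jig is the larger one at top (320,200).

Emit:
{"name": "servo_tool", "arguments": {"steps": [[[-0.0242,0.0209,0.0094],[0,0,0],1],[[-0.0242,0.0209,0.0094],[0,0,0],1],[[-0.0242,0.0209,0.0094],[0,0,0],1],[[-0.0242,0.0209,0.0094],[0,0,0],1],[[-0.0242,0.0209,0.0094],[0,0,0],1],[[-0.0242,0.0209,0.0094],[0,0,0],1],[[-0.0242,0.0209,0.0094],[0,0,0],1],[[-0.0242,0.0209,0.0094],[0,0,0],1],[[-0.0242,0.0209,0.0094],[0,0,0],1],[[-0.0242,0.0209,0.0094],[0,0,0],1],[[-0.0242,0.0209,0.0094],[0,0,5.3],1],[[0,0,0],[0,0,5.3],1]]}}

```text
clock: 1.35
tcp_pos: [411.0, -314.5, 199.4]
orientation: [179.9, -0.1, -169.2]
wrist_force: [1.0, -0.4, 0.1]
gripper_width: 1.0
finger_force: 0.0
```

Run:
```python
from h import *
c=snap('wrist','w1');s=c['state'];print(s['clock'],s['tcp_pos'],s['orientation'],s['qpos'])
```

```text
1.35 [ 410.97669884 -314.51314556  199.35950128] [ 1.79928173e+02 -7.18187973e-02 -1.69242724e+02] [-1.56926581e+01  1.13501129e+01 -2.71292958e+01 -4.12298410e-02
 -5.16168924e+01 -6.35244837e+01]
```

View pics/w1.png

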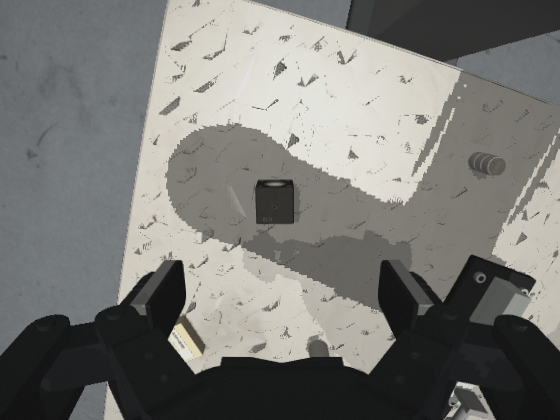

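Run:
```python
from h import *
from scipy.spatial.transform import Rotation as R
c=load('w1');s=c['state']
g=c['image'].max(2)
m=np.zeros(g.shape,np.uint8);m[165:240,245:305]=g[165:240,245:305]<70
cs=max(cv2.findContours(m,0,2)[0],key=cv2.contourArea)
print(cv2.boundingRect(cs))
# bottom edge, sides of top face
P=onplane(c,cs[:,0,:].astype(float),29)
Rt=R.from_euler('xyz',s['orientation'],degrees=True).as_matrix()
L=(P-s['tcp_pos'])@Rt
print('tool y range',L[:,1].min(),L[:,1].max(),'x range',L[:,0].min(),L[:,0].max())
k=L[:,0]<np.median(L[:,0])+6
print(cv2.minAreaRect(L[:,:2].astype(np.float32)))
for nm,sel,ax in(('ymin',abs(L[:,1]-L[:,1].min())<2,1),('ymax',abs(L[:,1]-L[:,1].max())<2,1),('xmin',abs(L[:,0]-L[:,0].min())<1.5,0)):
    q=L[sel];a=np.polyfit(q[:,1-ax],q[:,ax],1);print(nm,len(q),a, 'deg',np.degrees(np.arctan(a[0])))
uv,D=depthpts(c);k=(abs(uv-(275,206)).max(1)<12);print('z',np.median(D[k],axis=0))
k=m[uv[:,1],uv[:,0]]>0;k&=(D[:,2]>26);T=(D[k]-s['tcp_pos'])@Rt;print('depth top',T.min(0),T.max(0),cv2.minAreaRect(T[:,:2].astype(np.float32)))
```

```text
(255, 180, 39, 44)
tool y range -18.453081522512896 10.145310823680633 x range -13.978867530995965 19.580653850479056
((2.798206329345703, -4.197504997253418), (28.348573684692383, 33.796478271484375), 89.39762115478516)
ymin 9 [ 1.31699604e-02 -1.77801964e+01] deg 0.7545395242312471
ymax 7 [-0.0105869   9.25671586] deg -0.6065621446199201
xmin 5 [ 5.78078418e-03 -1.34771186e+01] deg 0.33121084618617747
z [ 411.71639506 -317.73982267   28.66505687]
depth top [-14.66147833 -18.5727545  166.68093963] [ 14.90212534  10.22089417 173.30101342] ((0.1712484359741211, -4.18824577331543), (28.541561126708984, 29.42780303955078), 89.34879302978516)
```

Run:
```python
from h import *
from scipy.spatial.transform import Rotation as R
c=load('w1');s=c['state'];Rt=R.from_euler('xyz',s['orientation'],degrees=True).as_matrix()
uv,D=depthpts(c);T=(D-s['tcp_pos'])@Rt
for a,b in(((110,255),(190,330)),((370,255),(445,330))):
    k=(uv>=a).all(1)&(uv<=b).all(1)&(T[:,2]<110);print(T[k].min(0),T[k].max(0),np.percentile(T[k][:,2],[90,99]))
```

```text
[-12.88555856 -55.75147758   0.67042974] [ 15.98613482 -29.80042845  60.23355275] [51.46402436 58.34613859]
[-12.70170731  32.49768037   1.14196903] [15.85933048 58.15609252 60.64731366] [51.61637375 58.36865731]
```

Emit:
{"name": "servo_tool", "arguments": {"steps": [[[0,-0.0042,0.02],[0,0,0],0.6],[[0,0,0.025],[0,0,0],0.6],[[0,0,0.02],[0,0,0],0.6],[[0,0,0.015],[0,0,0],0.6],[[0,0,0],[0,0,0],0.6],[[0,0,0],[0,0,0],0.6]]}}

```text
clock: 2.0
tcp_pos: [411.1, -321.6, 120.7]
orientation: [180.0, -0.0, -169.1]
wrist_force: [0.0, -0.2, -0.3]
gripper_width: 0.6
finger_force: 0.0
```

Run:
```python
from h import *
from scipy.spatial.transform import Rotation as R
c=snap('wrist','w2');s=c['state'];Rt=R.from_euler('xyz',s['orientation'],degrees=True).as_matrix()
print(s['tcp_pos'],s['orientation'],s['gripper_width'])
uv,D=depthpts(c);T=(D-s['tcp_pos'])@Rt
for sg in(-1,1):
    k=(abs(T[:,0])<14)&(sg*T[:,1]>19)&(sg*T[:,1]<60)&(T[:,2]<D[:,2]*0+s['tcp_pos'][2]-12);print(T[k].min(0),T[k].max(0))
k=(D[:,2]>25)&(D[:,2]<31)&(np.hypot(*(D[:,:2]-[411,-318]).T)<24);print('cube',T[k].min(0),T[k].max(0))
```

```text
[ 411.08448424 -321.63326812  120.72337292] [ 1.79998409e+02 -2.94702274e-02 -1.69139356e+02] 0.6004006005315281
[-13.94683864 -59.9987604  -24.11632606] [ 13.99228961 -19.01738811  70.30710489]
[-13.96736283  20.3727587  -24.00146738] [13.99883585 59.99338893 69.91304589]
cube [-16.33266302 -11.58337775  89.76227687] [13.81614425 17.61292041 95.72540874]
```

View pics/w2.png

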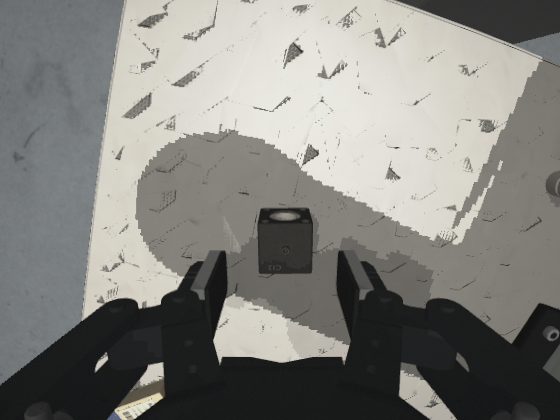

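The cube lies centred between the open pads, within 3 mm (tool y +3.0, x −1.2): top face at pixels 258–312, opening towards the robot (rows 209–222). I correct, go down and grip.

Emit:
{"name": "servo_tool", "arguments": {"steps": [[[-0.0012,0.003,0.01],[0,0,0],0.6],[[0,0,0.015],[0,0,0],0.6],[[0,0,0.012],[0,0,0],0.6],[[0,0,0.0075],[0,0,0],0.6],[[0,0,0],[0,0,0],0.6],[[0,0,0],[0,0,0],0.45],[[0,0,0],[0,0,0],0.4],[[0,0,0],[0,0,0],0.3],[[0,0,0],[0,0,0],0.2],[[0,0,0],[0,0,0],0.2],[[0,0,0],[0,0,0],0.2],[[0,0,0],[0,0,0],0.2]], "newtons": 35}}

```text
clock: 3.25
tcp_pos: [412.2, -318.3, 76.7]
orientation: [-180.0, 0.1, -169.2]
wrist_force: [-1.5, 0.9, 6.7]
gripper_width: 0.336
finger_force: 35.3
```

Emit:
{"name": "servo_tool", "arguments": {"steps": [[[0,0,-0.01],[0,0,0],0.2],[[0,0,-0.03],[0,0,0],0.2],[[0,0,-0.04],[0,0,0],0.2],[[0,0,-0.04],[0,0,0],0.2],[[-0.021,0.024,-0.03],[0,0,0],0.2],[[-0.0215,0.0245,-0.025],[0,0,0],0.2],[[-0.0215,0.0245,0],[0,0,0],0.2],[[-0.0215,0.0245,0],[0,0,0],0.2],[[-0.0215,0.0245,0],[0,0,0],0.2],[[-0.0215,0.0245,0],[0,0,6.4],0.2],[[-0.0215,0.0245,0],[0,0,6.4],0.2],[[0,0,0],[0,0,6.4],0.2]]}}

```text
clock: 4.45
tcp_pos: [531.6, -121.4, 251.3]
orientation: [180.0, 0.0, 171.5]
wrist_force: [-0.6, 0.4, -0.7]
gripper_width: 0.332
finger_force: 35.0
```

Emit:
{"name": "servo_tool", "arguments": {"steps": [[[0,0,0],[0,0,0],0.2],[[0,0,0],[0,0,0],0.2],[[0,0,0],[0,0,0],0.2]]}}

```text
clock: 4.75
tcp_pos: [529.5, -124.5, 251.1]
orientation: [180.0, -0.0, 171.7]
wrist_force: [-0.5, 0.1, -1.4]
gripper_width: 0.334
finger_force: 35.0
```

Run:
```python
from h import *
c=snap('wrist','w3');s=c['state'];print(s['clock'],s['tcp_pos'],s['orientation'],s['wrist_force'])
```

```text
4.75 [ 529.47545705 -124.50449838  251.13090312] [ 1.79995599e+02 -8.23315292e-03  1.71711429e+02] [-0.45602384  0.06921739 -1.41098798]
```

View pics/w3.png

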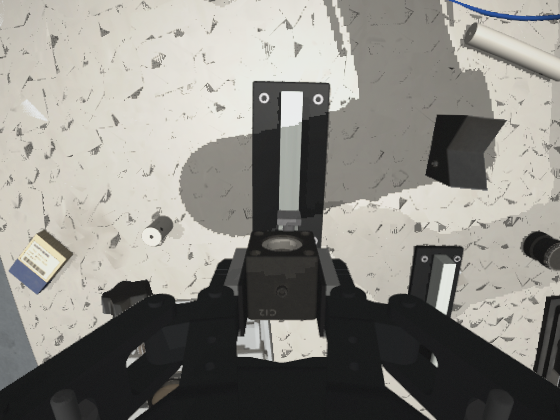

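```bash
cat > rail.py <<'E'
from h import *
from scipy.spatial.transform import Rotation as R
def rail(c,r0,r1,c0,c1):
    s=c['state'];Rt=R.from_euler('xyz',s['orientation'],degrees=True).as_matrix()
    g=cv2.cvtColor(c['image'],cv2.COLOR_RGB2GRAY).astype(float)
    g=cv2.GaussianBlur(g,(3,3),0);Ls=[];Rs=[]
    for r in range(r0,r1,2):
        d=np.diff(g[r,c0:c1]);i=d.argmax();j=d.argmin()
        sub=lambda a,k: k+(0.5*(a[k-1]-a[k+1])/(a[k-1]-2*a[k]+a[k+1]) if 0<k<len(a)-1 else 0)
        Ls.append((c0+sub(d,i)+.5,r));Rs.append((c0+sub(-d,j)+.5,r))
    out=[]
    for e in(Ls,Rs):
        T=(onplane(c,e,40)-s['tcp_pos'])@Rt
        a=np.polyfit(T[:,0],T[:,1],1);k=abs(np.polyval(a,T[:,0])-T[:,1])<1;a=np.polyfit(T[k,0],T[k,1],1)
        out.append(a);print('edge: y0',a[1].round(2),'deg',np.degrees(np.arctan(a[0])).round(2),k.sum(),len(k))
    return out,Rt
E
python3 - <<'E'
from rail import *
c=load('w3');s=c['state']
o,Rt=rail(c,100,195,262,318)
g=cv2.cvtColor(c['image'],cv2.COLOR_RGB2GRAY)
print('col profile rail start',list(zip(range(84,100),g[84:100,286:298].mean(1).astype(int))))
print('pad',list(zip(range(196,240),g[196:240,284:296].mean(1).astype(int))))
uv,D=depthpts(c);T=(D-s['tcp_pos'])@Rt
k=(abs(T[:,1])<6)&(T[:,2]>150);q=np.c_[T[k][:,0],D[k][:,2],uv[k][:,1]]
for r in range(196,236,2):
    w=q[q[:,2]==r]
    if len(w):print(r,np.median(w[:,0]).round(1),np.median(w[:,1]).round(1))
for r in(91,):print('start x',((onplane(c,[(291,90.5)],40)-s['tcp_pos'])@Rt))
# cube
for r in(255,275,300):print('cubecols',r,[ (i+230,int(v)) for i,v in enumerate(g[r,230:330])][::4])
E
```

```text
edge: y0 -0.78 deg 1.31 48 48
edge: y0 16.79 deg 1.34 48 48
col profile rail start [(84, np.int64(78)), (85, np.int64(77)), (86, np.int64(77)), (87, np.int64(77)), (88, np.int64(77)), (89, np.int64(77)), (90, np.int64(76)), (91, np.int64(205)), (92, np.int64(233)), (93, np.int64(234)), (94, np.int64(234)), (95, np.int64(235)), (96, np.int64(235)), (97, np.int64(235)), (98, np.int64(235)), (99, np.int64(235))]
pad [(196, np.int64(167)), (197, np.int64(167)), (198, np.int64(167)), (199, np.int64(167)), (200, np.int64(167)), (201, np.int64(167)), (202, np.int64(167)), (203, np.int64(167)), (204, np.int64(167)), (205, np.int64(167)), (206, np.int64(167)), (207, np.int64(167)), (208, np.int64(166)), (209, np.int64(167)), (210, np.int64(124)), (211, np.int64(81)), (212, np.int64(77)), (213, np.int64(77)), (214, np.int64(77)), (215, np.int64(77)), (216, np.int64(77)), (217, np.int64(76)), (218, np.int64(78)), (219, np.int64(111)), (220, np.int64(125)), (221, np.int64(126)), (222, np.int64(114)), (223, np.int64(104)), (224, np.int64(104)), (225, np.int64(93)), (226, np.int64(92)), (227, np.i
[... 748 characters left out ...]
, (286, 28), (290, 28), (294, 30), (298, 28), (302, 29), (306, 38), (310, 39), (314, 29), (318, 39), (322, 77), (326, 78)]
cubecols 275 [(230, 77), (234, 77), (238, 82), (242, 25), (246, 30), (250, 42), (254, 43), (258, 42), (262, 42), (266, 53), (270, 45), (274, 46), (278, 43), (282, 43), (286, 55), (290, 55), (294, 55), (298, 43), (302, 43), (306, 43), (310, 43), (314, 41), (318, 21), (322, 26), (326, 77)]
cubecols 300 [(230, 28), (234, 28), (238, 31), (242, 30), (246, 21), (250, 43), (254, 43), (258, 42), (262, 43), (266, 44), (270, 42), (274, 43), (278, 42), (282, 42), (286, 42), (290, 42), (294, 46), (298, 42), (302, 43), (306, 43), (310, 45), (314, 43), (318, 24), (322, 32), (326, 24)]
```

Run:
```python
from rail import *
c=load('w3');s=c['state'];Rt=R.from_euler('xyz',s['orientation'],degrees=True).as_matrix()
uv,D=depthpts(c);T=(D-s['tcp_pos'])@Rt
k=(abs(T[:,1])<10)&(abs(T[:,0])<30)&(T[:,2]<90)&(T[:,2]>30)
q=np.c_[T[k],uv[k][:,1]]
for r in range(226,326,4):
    w=q[q[:,3]==r]
    if len(w):print(r,np.median(w[:,:3],axis=0).round(1))
g=cv2.cvtColor(c['image'],cv2.COLOR_RGB2GRAY)
print(g[300,240:256],g[300,308:324]); print('bottom',g[308:330,262],'top',g[240:262,258])
for z in(47.7,):
    P=onplane(c,[(248,300),(316,300),(282,320),(258,252)],s['tcp_pos'][2]-z);print(((P-s['tcp_pos'])@Rt).round(1))
```

```text
234 [15.5  0.1 71.6]
238 [14.6 -0.1 68.8]
242 [13.7 -0.1 66.4]
246 [12.1 -0.3 65.7]
250 [15.3  0.  54. ]
254 [15.3  0.1 50.1]
258 [14.5 -0.1 48. ]
262 [12.8 -0.1 48. ]
266 [11.1 -0.1 48.1]
270 [ 9.4 -0.1 48. ]
274 [ 7.6 -0.1 48. ]
278 [ 5.8  0.1 48.2]
282 [ 4.   0.1 48. ]
286 [ 2.4  0.1 47.9]
290 [ 0.6  0.3 47.8]
294 [-1.3  0.1 48. ]
298 [-3.3  0.3 48.1]
302 [-5.1  0.1 48.1]
306 [-6.9  0.1 48. ]
310 [-8.9 -0.2 48.1]
314 [-10.8   0.   48.1]
318 [-12.8   0.   48.1]
[32 34 30 22 23 23 21 31 40 42 43 43 42 43 43 43] [44 43 45 44 42 43 43 39 34 22 24 22 25 28 32 32]
bottom [ 43  63  75  59  49  46  58  60  48  42  42  73 168 192 191 190 191 190
 190 190 190 191] top [28 28 27 28 29 28 29 27 28 30 39 56 59 60 44 32 37 48 52 53 54 53]
[[ -4.  -11.9  47.7]
 [ -4.   15.7  47.7]
 [-13.5   1.9  47.7]
 [ 17.2  -7.4  47.7]]
```

Rail (cols 278–303, rows 91–209) and pad face (row ~210) are seen ahead of the held cube (cols 248–316). I now move over the rail spot, 12 mm above, and look from near.

Emit:
{"name": "servo_tool", "arguments": {"steps": [[[0.015,0.0023,0],[0,0,0],0.2],[[0.015,0.0023,0.01],[0,0,0],0.2],[[0.0145,0.0024,0.02],[0,0,0],0.2],[[0,0,0.03],[0,0,1.33],0.2],[[0,0,0.03],[0,0,0],0.2],[[0,0,0.02],[0,0,0],0.2],[[0,0,0.012],[0,0,0],0.2],[[0,0,0],[0,0,0],0.2],[[0,0,0],[0,0,0],0.2],[[0,0,0],[0,0,0],0.2],[[0,0,0],[0,0,0],0.2]]}}

```text
clock: 5.9
tcp_pos: [487.4, -110.6, 129.9]
orientation: [180.0, 0.1, 170.3]
wrist_force: [0.2, 1.1, -1.4]
gripper_width: 0.332
finger_force: 35.0
```

Run:
```python
from h import *
c=snap('wrist','w4');s=c['state'];print(s['clock'],s['tcp_pos'],s['orientation'],s['wrist_force']);print(c['mtx'],load('w3')['mtx'],c['tool_from_camera'])
im=cv2.resize(cv2.imread('pics/w4.png')[100:380,140:420],(600,600)); cv2.imwrite('pics/w4c.png',im)
snap('scene','s4');snap('top','t4')
```

```text
5.9 [ 487.44724521 -110.64840003  129.929735  ] [1.79971431e+02 9.49867961e-02 1.70294394e+02] [ 0.19084294  1.06644076 -1.42029506]
[[331.16988998   0.         281.50930775]
 [  0.         331.16988998 205.84714905]
 [  0.           0.           1.        ]] [[331.16988998   0.         281.50930775]
 [  0.         331.16988998 205.84714905]
 [  0.           0.           1.        ]] [[ 9.40428201e-04  9.60566163e-01  2.78049926e-01  6.97419413e+01]
 [ 9.99999520e-01 -8.26426040e-04 -5.27210565e-04  1.61762097e+00]
 [-2.76632931e-04  2.78050288e-01 -9.60566479e-01 -6.97105734e+01]
 [ 0.00000000e+00  0.00000000e+00  0.00000000e+00  1.00000000e+00]]
```

View pics/w4c.png

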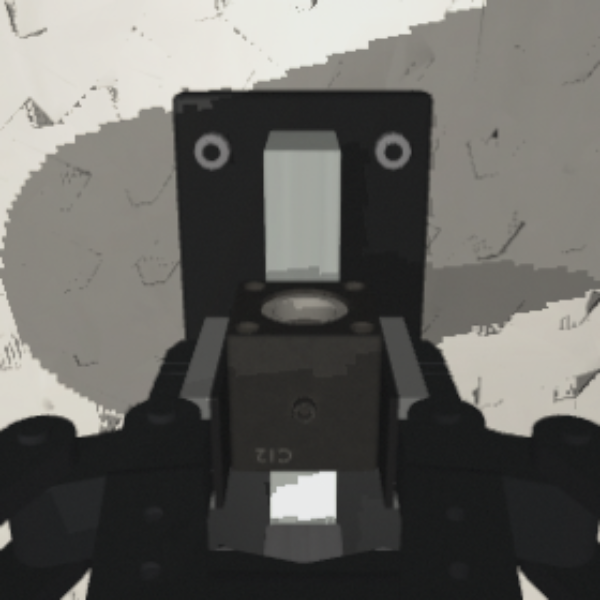

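The cube is centred closely over the rail, the opening facing the robot/away from the stop. I measure the remaining offset in this one view.

Run:
```python
from rail import *
c=load('w4');s=c['state']
o,Rt=rail(c,174,226,250,312)
g=cv2.GaussianBlur(cv2.cvtColor(c['image'],cv2.COLOR_RGB2GRAY),(3,3),0).astype(float)
zt=s['tcp_pos'][2]-48
E=[[],[]]
for r in range(262,316,2):
    d=np.abs(np.diff(g[r]));
    a=240+d[240:255].argmax();b=310+d[310:325].argmax();E[0].append((a+.5,r));E[1].append((b+.5,r))
for e in E:
    T=(onplane(c,e,zt)-s['tcp_pos'])@Rt;a=np.polyfit(T[:,0],T[:,1],1);k=abs(np.polyval(a,T[:,0])-T[:,1])<.8;a=np.polyfit(T[k,0],T[k,1],1);print('cube edge',a[1].round(2),np.degrees(np.arctan(a[0])).round(2),k.sum(),len(k))
uv,D=depthpts(c);T=(D-s['tcp_pos'])@Rt
yc=0
q=np.c_[T,D[:,2],uv][(abs(uv[:,0]-281)<12)]
for lo,hi,n in((38,42,'rail'),(60,70,'padtop'),(zt-2,zt+2,'cubetop')):
    k=(q[:,3]>lo)&(q[:,3]<hi);print(n,k.sum(),q[k][:,0].min() if k.any() else '',q[k][:,0].max() if k.any() else '',np.median(q[k][:,3]))
# side edges of cube from depth
k=(abs(D[:,2]-zt)<1.5)&(abs(T[:,0])<10)&(abs(T[:,1])<25);print('cube y',T[k][:,1].min(),T[k][:,1].max())
# rear gap rail+pad below the cube
for r in range(318,345,2):
    w=q[(q[:,5]==r)];print(r,np.median(w[:,0]).round(1),np.median(w[:,3]).round(1),end=' | ')
```

```text
edge: y0 -7.27 deg -0.53 26 26
edge: y0 10.2 deg -0.26 26 26
cube edge -12.76 -4.55 20 27
cube edge 16.97 7.79 10 27
rail 1995 -61.46925658162744 42.16224828531542 39.604682400575314
padtop 259 9.372458657471272 15.293315091823679 61.58076500353641
cubetop 1422 -14.045568854221743 15.99000123654181 81.89294798779167
cube y -24.943148379857956 24.924937709031354
318 -12.8 81.8 | 320 -43.8 39.5 | 322 -45.0 39.6 | 324 -46.3 39.6 | 326 -47.7 39.6 | 328 -49.0 39.7 | 330 -50.4 39.7 | 332 -51.8 39.6 | 334 -53.0 39.8 | 336 -54.4 39.9 | 338 -55.9 39.6 | 340 -57.5 39.4 | 342 -58.7 39.7 | 344 -60.0 39.8 |
```

Emit:
{"name": "servo_tool", "arguments": {"steps": [[[0.0005,-0.0004,0.004],[0,0,-0.2],0.2],[[0,0,0.005],[0,0,0],0.2],[[0,0,0.003],[0,0,0],0.2],[[0,0,0],[0,0,0],0.2],[[0,0,0],[0,0,0],0.2],[[0,0,0],[0,0,0],0.2],[[0,0,0],[0,0,0],0.2]]}}

```text
clock: 6.75
tcp_pos: [486.4, -110.9, 116.8]
orientation: [-180.0, -0.0, 170.5]
wrist_force: [-0.1, 0.3, -0.4]
gripper_width: 0.335
finger_force: 35.1
```

Emit:
{"name": "servo_tool", "arguments": {"steps": [[[0,0,0.0005],[0,0,0],0.2],[[0,0,0],[0,0,0],0.2],[[0,0,0],[0,0,0],0.2]]}}

```text
clock: 7.05
tcp_pos: [486.4, -110.9, 116.7]
orientation: [180.0, 0.0, 170.5]
wrist_force: [-2.3, 0.6, 3.2]
gripper_width: 0.332
finger_force: 35.5
```

Emit:
{"name": "servo_tool", "arguments": {"steps": [[[0,0,0],[0,0,0],0.35],[[0,0,0],[0,0,0],0.38],[[0,0,0],[0,0,0],0.42],[[0,0,0],[0,0,0],0.48],[[0,0,0],[0,0,0],0.55],[[0,0,0],[0,0,0],0.6],[[0,0,0],[0,0,0],0.6],[[0,0,-0.02],[0,0,0],0.6],[[0,0,-0.03],[0,0,0],0.6],[[0,0,-0.02],[0,0,0],0.6],[[0,0,0],[0,0,0],0.6],[[0,0,0],[0,0,0],0.6]]}}

```text
clock: 8.25
tcp_pos: [486.5, -110.8, 186.8]
orientation: [180.0, 0.1, 170.5]
wrist_force: [0.4, -0.6, -0.4]
gripper_width: 0.597
finger_force: 0.0
```

Run:
```python
from h import *
c=snap('wrist','w5');s=c['state'];print(s['clock'],s['tcp_pos'],s['orientation'],s['wrist_force'])
cv2.imwrite('pics/w5c.png',cv2.resize(cv2.imread('pics/w5.png')[80:380,140:440],(600,600)))
```

```text
8.25 [ 486.45560901 -110.83650308  186.77648336] [1.79966291e+02 5.90164197e-02 1.70473958e+02] [ 0.44028852 -0.59902239 -0.3582741 ]
```

View pics/w5c.png

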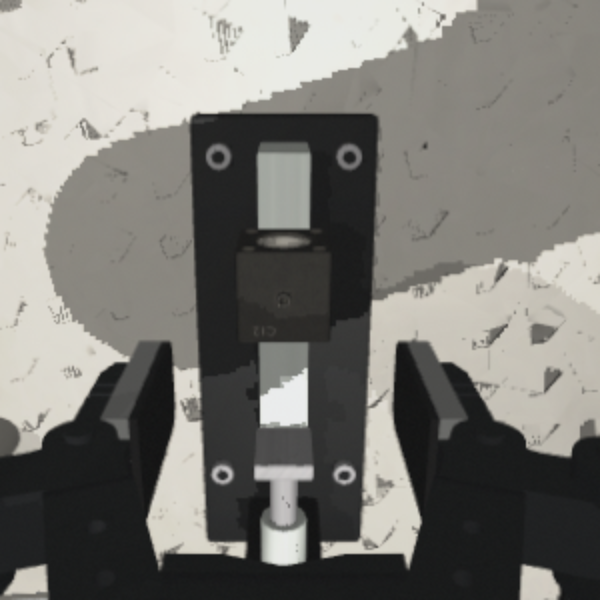

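The cube stands free on the rail, square, opening away from the stop (cube cols ≈ 258–305, rail ≈ 268–296, pad at row ~297). A quick number check:

Run:
```python
from rail import *
c=load('w5');s=c['state']
print('front');o,Rt=rail(c,158,192,255,310)
print('all');
g=cv2.GaussianBlur(cv2.cvtColor(c['image'],cv2.COLOR_RGB2GRAY),(3,3),0).astype(float)
def edges(rows,z,la,lb,ra,rb):
    E=[[],[]]
    for r in rows:
        d=np.abs(np.diff(g[r]))
        for e,a,b in((E[0],la,lb),(E[1],ra,rb)):
            w=d[a:b];e.append((a+(w*w*np.arange(b-a)).sum()/(w*w).sum()+.5,r))
    out=[]
    for e in E:
        T=(onplane(c,e,z)-s['tcp_pos'])@Rt;a=np.polyfit(T[:,0],T[:,1],1)
        k=abs(np.polyval(a,T[:,0])-T[:,1])<.7;a=np.polyfit(T[k,0],T[k,1],1);out.append(a)
        print(a[1].round(2),np.degrees(np.arctan(a[0])).round(2),k.sum(),len(k),(T[:,0].min().round(1),T[:,0].max().round(1)))
edges(list(range(158,192,2))+list(range(254,290,2)),40,264,274,290,300)
print('cube');edges(range(208,248,2),69,254,263,300,309)
uv,D=depthpts(c);T=(D-s['tcp_pos'])@Rt
k=(abs(uv[:,0]-282)<8)
for n,lo,hi in(('cubetop',67,71),('padtop',64.5,69),('face pad',45,62)):
    m=k&(D[:,2]>lo)&(D[:,2]<hi)&((T[:,0]<-25) if 'pad' in n else (abs(T[:,0])<20));print(n,m.sum(),T[m][:,0].min().round(1),T[m][:,0].max().round(1))
```

```text
front
edge: y0 -6.9 deg -0.22 17 17
edge: y0 10.33 deg 0.15 17 17
all
-7.02 -0.03 34 35 (np.float64(-56.0), np.float64(39.7))
10.42 -0.03 35 35 (np.float64(-56.0), np.float64(39.7))
cube
-12.09 -0.73 19 20 (np.float64(-10.1), np.float64(14.1))
15.56 -1.08 18 20 (np.float64(-10.1), np.float64(14.2))
cubetop 661 -13.2 15.9
padtop 123 -65.1 -58.7
face pad 723 -105.4 -58.4
```

Centred within ~0.1 mm, resting free. Now I grip again and slide.

Emit:
{"name": "servo_tool", "arguments": {"steps": [[[0,0,0.03],[0,0,0],0.6],[[0,0,0.025],[0,0,0],0.6],[[0,0,0.0147],[0,0,0],0.6],[[0,0,0],[0,0,0],0.6],[[0,0,0],[0,0,0],0.5],[[0,0,0],[0,0,0],0.42],[[0,0,0],[0,0,0],0.38],[[0,0,0],[0,0,0],0.34],[[0,0,0],[0,0,0],0.25],[[0,0,0],[0,0,0],0.2],[[0,0,0],[0,0,0],0.2]], "newtons": 35}}

```text
clock: 9.4
tcp_pos: [486.9, -111.0, 117.7]
orientation: [180.0, 0.1, 170.5]
wrist_force: [-2.6, -0.4, 5.0]
gripper_width: 0.334
finger_force: 34.8
```

Emit:
{"name": "servo_tool", "arguments": {"steps": [[[-0.002,0,0],[0,0,0],0.2],[[-0.004,0,0],[0,0,0],0.2],[[-0.005,0,0],[0,0,0],0.2],[[-0.005,0,0],[0,0,0],0.2],[[-0.005,0,0],[0,0,0],0.2],[[-0.005,0,0],[0,0,0],0.2],[[-0.005,0,0],[0,0,0],0.2],[[-0.005,0,0],[0,0,0],0.2],[[-0.004,0,0],[0,0,0],0.2],[[-0.002,0,0],[0,0,0],0.2],[[0,0,0],[0,0,0],0.2],[[0,0,0],[0,0,0],0.2]]}}

```text
clock: 10.6
tcp_pos: [524.0, -118.5, 117.7]
orientation: [-179.9, -0.4, 170.4]
wrist_force: [-16.0, 2.1, 23.4]
gripper_width: 0.335
finger_force: 37.3
```

Run:
```python
from h import *
s=state();print(s['tcp_pos'],s['orientation'],s['wrist_force'],s['moment'])
```

```text
[ 523.97106072 -118.48627176  117.65940409] [-179.8924005    -0.39315383  170.44989536] [-15.96528138   2.10280402  23.43857448] [0.60616391 5.99946623 0.03563279]
```

Emit:
{"name": "servo_tool", "arguments": {"steps": [[[0,0,-0.0005],[0,0,0],0.2],[[0,0,0],[0,0,0],0.2],[[0,0,0],[0,0,0],0.2]]}}

```text
clock: 10.9
tcp_pos: [527.7, -117.9, 117.7]
orientation: [-180.0, -0.0, 170.5]
wrist_force: [-4.6, 1.3, 7.0]
gripper_width: 0.332
finger_force: 35.5
```

Run:
```python
from h import *
s=state();print(s['tcp_pos'],s['orientation'],s['wrist_force'],s['moment'])
c=snap('wrist','w6')
cv2.imwrite('pics/w6c.png',cv2.resize(cv2.imread('pics/w6.png')[100:400,130:430],(600,600)))
```

```text
[ 527.65775573 -117.86219889  117.68487687] [-1.79995347e+02 -1.26761373e-02  1.70489326e+02] [-4.56479321  1.27265759  6.96590686] [ 0.19101125  1.34911263 -0.01745168]
```

View pics/w6c.png

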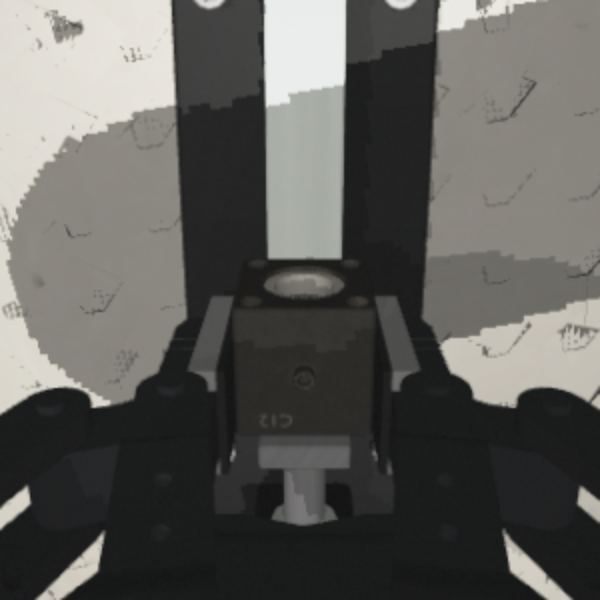

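Emit:
{"name": "servo_tool", "arguments": {"steps": [[[0,0,-0.0002],[0,0,0],0.2],[[-0.002,0,0],[0,0,0],0.2],[[-0.002,0,0],[0,0,0],0.2],[[-0.002,0,0],[0,0,0],0.2],[[-0.002,0,0],[0,0,0],0.2],[[0,0,0],[0,0,0],0.2],[[0,0,0],[0,0,0],0.2]]}}

```text
clock: 11.65
tcp_pos: [533.5, -119.3, 117.7]
orientation: [-179.9, -0.3, 170.5]
wrist_force: [-11.6, 2.3, 14.7]
gripper_width: 0.33
finger_force: 36.6
```

Run:
```python
from rail import *
s=state();print(s['tcp_pos'],s['orientation'],s['wrist_force'],s['moment'])
c=snap('wrist','w7');s=c['state'];Rt=R.from_euler('xyz',s['orientation'],degrees=True).as_matrix()
uv,D=depthpts(c);T=(D-s['tcp_pos'])@Rt
k=(abs(uv[:,0]-282)<6)
for r in range(300,352,2):
    w=k&(uv[:,1]==r);print(r,np.median(T[w][:,0]).round(1),np.median(D[w][:,2]).round(1),end=' | ')
```

```text
[ 533.53842201 -119.28097776  117.65704283] [-179.94814996   -0.25395122  170.46475629] [-11.55938721   2.29418359  14.68920938] [ 0.96081022  4.05377432 -0.0209052 ]
300 -4.6 68.9 | 302 -5.8 68.5 | 304 -6.8 68.3 | 306 -7.6 68.6 | 308 -8.5 68.7 | 310 -9.5 68.6 | 312 -10.4 68.7 | 314 -11.2 69.0 | 316 -12.6 68.3 | 318 -14.7 66.8 | 320 -15.9 66.5 | 322 -16.8 66.6 | 324 -17.8 66.6 | 326 -24.5 58.9 | 328 -25.4 59.0 | 330 -26.6 58.9 | 332 -27.5 59.2 | 334 -29.0 58.6 | 336 -30.1 58.7 | 338 -31.0 58.9 | 340 -32.0 59.1 | 342 -33.4 58.7 | 344 -34.7 58.5 | 346 -35.8 58.6 | 348 -36.9 58.6 | 350 -37.9 58.7 |
```

Emit:
{"name": "servo_tool", "arguments": {"steps": [[[0,0,-0.0003],[0,0,0],0.2],[[0,0,0],[0,0,0],0.2],[[0,0,0],[0,0,0],0.2]]}}

```text
clock: 12.0
tcp_pos: [533.7, -119.3, 117.7]
orientation: [-180.0, -0.2, 170.5]
wrist_force: [-9.5, 2.1, 11.4]
gripper_width: 0.332
finger_force: 36.0
```

Run:
```python
from h import *
s=state();print(s['tcp_pos'],s['orientation'],s['wrist_force'],s['moment'])
```

```text
[ 533.65886507 -119.30519349  117.69924072] [-179.95270913   -0.24027788  170.45852418] [-9.54473168  2.12126262 11.42577797] [ 0.69610243  3.48144645 -0.06172413]
```

Emit:
{"name": "servo_tool", "arguments": {"steps": [[[0,0,-0.0004],[0,0,0],0.2],[[0,0,0],[0,0,0],0.2],[[0,0,0],[0,0,0],0.2]]}}

```text
clock: 12.3
tcp_pos: [535.4, -119.3, 117.8]
orientation: [-180.0, -0.1, 170.5]
wrist_force: [-2.5, -1.2, 0.4]
gripper_width: 0.334
finger_force: 34.6
```

Run:
```python
from h import *
s=state();print(s['tcp_pos'],s['orientation'],s['wrist_force'],s['moment'])
```

```text
[ 535.38729653 -119.25796269  117.77499927] [-1.79986995e+02 -5.80036651e-02  1.70473464e+02] [-2.45776522 -1.20050377  0.36446934] [-0.40585428  1.02944196 -0.04166074]
```

Emit:
{"name": "servo_tool", "arguments": {"steps": [[[-0.001,0,0],[0,0,0],0.2],[[-0.001,0,0],[0,0,0],0.2],[[-0.001,0,0],[0,0,0],0.2],[[0,0,0],[0,0,0],0.2],[[0,0,0],[0,0,0],0.2]]}}

```text
clock: 12.8
tcp_pos: [538.2, -119.7, 117.8]
orientation: [-180.0, -0.1, 170.5]
wrist_force: [-4.5, -0.4, -3.1]
gripper_width: 0.33
finger_force: 34.7
```

Run:
```python
from h import *
s=state();print(s['tcp_pos'],s['orientation'],s['wrist_force'],s['moment'])
```

```text
[ 538.18841999 -119.72619414  117.81177723] [-1.79988911e+02 -6.86050631e-02  1.70472287e+02] [-4.50775051 -0.3988922  -3.05785856] [-0.41167552  1.66143885 -0.02418281]
```

Emit:
{"name": "servo_tool", "arguments": {"steps": [[[-0.001,0,0.0002],[0,0,0],0.2],[[-0.001,0,0],[0,0,0],0.2],[[-0.001,0,0],[0,0,0],0.2],[[-0.0003,0,0],[0,0,0],0.2],[[0,0,0],[0,0,0],0.2],[[0,0,0],[0,0,0],0.2]]}}

```text
clock: 13.4
tcp_pos: [541.1, -120.2, 117.8]
orientation: [-180.0, -0.1, 170.5]
wrist_force: [-6.7, -0.9, -0.3]
gripper_width: 0.334
finger_force: 34.9
```

Run:
```python
from rail import *
s=state();print(s['tcp_pos'],s['orientation'],s['wrist_force'],s['moment'])
c=snap('wrist','w8');s=c['state'];Rt=R.from_euler('xyz',s['orientation'],degrees=True).as_matrix()
o,_=rail(c,140,220,255,312)
uv,D=depthpts(c);T=(D-s['tcp_pos'])@Rt
k=(abs(uv[:,0]-282)<6)
for r in range(312,352,2):
    w=k&(uv[:,1]==r);print(r,np.median(T[w][:,0]).round(1),np.median(D[w][:,2]).round(1),end=' | ')
snap('top','t8');sc=snap('scene','s8')
p=proj(sc,[540,-125,50])[0].astype(int);print(p)
a=cv2.imread('pics/s8.png')[p[1]-50:p[1]+50,p[0]-60:p[0]+70];b=cv2.imread('pics/w8.png')[180:380,150:410]
cv2.imwrite('pics/f8.png',np.vstack([cv2.resize(a,(390,300),interpolation=2),cv2.resize(b,(390,300))]))
```

```text
[ 541.14643603 -120.21664544  117.81057724] [-1.79987549e+02 -9.12004061e-02  1.70470867e+02] [-6.71828635 -0.85343322 -0.32508572] [-0.17627309  2.27385741 -0.01491903]
edge: y0 -6.82 deg -0.0 40 40
edge: y0 10.68 deg 0.06 40 40
312 -10.6 68.6 | 314 -11.3 68.9 | 316 -12.3 69.0 | 318 -14.7 66.8 | 320 -16.0 66.4 | 322 -16.9 66.7 | 324 -17.9 66.6 | 326 -24.7 58.8 | 328 -25.4 59.3 | 330 -27.1 58.5 | 332 -28.1 58.6 | 334 -29.0 58.8 | 336 -30.0 59.0 | 338 -30.9 59.2 | 340 -32.3 58.9 | 342 -33.3 59.1 | 344 -34.1 59.5 | 346 -34.0 60.9 | 348 -34.2 62.1 | 350 -35.2 62.2 | [315 223]
```

View pics/f8.png

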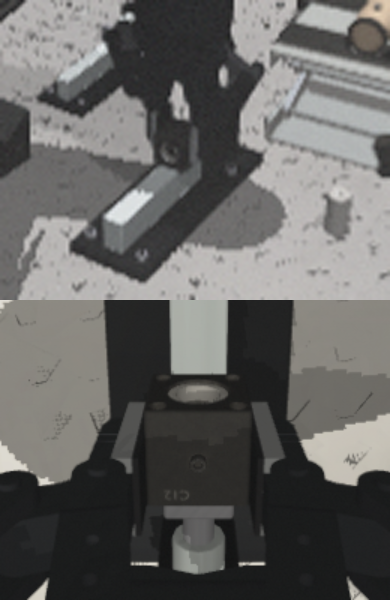

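Cube flat on the pad, gap pad-back to sleeve ≈14 mm (sleeve at tool x −34, pad back −20), 6.7 N. A last 0.3 mm, then hold.

Emit:
{"name": "servo_tool", "arguments": {"steps": [[[-0.0003,0,0],[0,0,0],0.2],[[0,0,0],[0,0,0],0.2],[[0,0,0],[0,0,0],0.2],[[0,0,0],[0,0,0],0.2],[[0,0,0],[0,0,0],0.2],[[0,0,0],[0,0,0],0.2],[[0,0,0],[0,0,0],0.2],[[0,0,0],[0,0,0],0.2],[[0,0,0],[0,0,0],0.2],[[0,0,0],[0,0,0],0.2],[[0,0,0],[0,0,0],0.2],[[0,0,0],[0,0,0],0.2]]}}

```text
clock: 14.75
tcp_pos: [541.3, -120.3, 117.8]
orientation: [-180.0, -0.1, 170.5]
wrist_force: [-6.6, 0.3, 0.4]
gripper_width: 0.337
finger_force: 34.9
```

Emit:
{"name": "servo_tool", "arguments": {"steps": [[[0,0,0],[0,0,0],0.2],[[0,0,0],[0,0,0],0.2],[[0,0,0],[0,0,0],0.2],[[0,0,0],[0,0,0],0.2],[[0,0,0],[0,0,0],0.2],[[0,0,0],[0,0,0],0.2],[[0,0,0],[0,0,0],0.2],[[0,0,0],[0,0,0],0.2],[[0,0,0],[0,0,0],0.2],[[0,0,0],[0,0,0],0.2],[[0,0,0],[0,0,0],0.2],[[0,0,0],[0,0,0],0.2]]}}

```text
clock: 15.95
tcp_pos: [541.4, -120.3, 117.8]
orientation: [-180.0, -0.1, 170.5]
wrist_force: [-6.4, 1.5, 0.4]
gripper_width: 0.332
finger_force: 34.9
```

Run:
```python
from h import *
s=state();f=s['wrist_force'];p=f[0]*.986-f[1]*.166;print(s['clock'],s['tcp_pos'],f,p)
if -8.2<p<-5.8: print(finish_job())
```

```text
15.95 [ 541.37859654 -120.26233137  117.80536909] [-6.44284474  1.47675914  0.4302098 ] -6.597786932874442
the job is handed in; nothing more can be done
None
```

Job handed in at 16.0 s: I stood the cube on the larger jig's rail, centred to about 0.1 mm with the opening away from the stop, let it rest there, then gripped it again, slid it against the stop and held it pressed in about 10 mm (last reading 6.6 N) for over 2 s; downward force on the rail briefly reached about 23 N during the slide and I eased it off.

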